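Scoop the terracotta dish against the plaster slab

ROBOT

A 7-joint arm with a two-finger parallel gripper is mounted at the origin on the work surface. World frame = base frame: x ahead of the robot, y to its left, z up, the work surface at z = 0. Lengths are in m, angles in rad, forces in N, time in s.
With the tool pointing down it reaches from about 0.425 to 1.025 m from the base axis. Payload 9.4 kg.
Tool frame: the origin (TCP) lies at the very end of the fingers, on their centre line; the grasp point (between the pads) lies 19 mm behind it; z points along the fingers, y is the direction in which the jaws open and shut (so a half turn about z gives the same grasp; the last joint's range is limited). The gripper opens to 93 mm and grips with 3 to 60 N. Pads are 15 mm wide; open, the fingers measure 128 mm over their backs; the gripper's body (75 mm by 188 mm) begins 65 mm behind the grasp point.
Start: joints at [1.204, 0.599, -0.003, 1.599, 0.002, 0.943, -0.08], TCP at [0.207, -0.695, 0.219] pointing down, gripper open.
Joint ranges: [-2.57, 2.57], [-0.35, 1.97], [-1.29, 1.29], [0.11, 2.56], [-1.05, 4.19], [0.11, 1.86], [-2.63, 2.63]. Speed limits (rad/s): [2.22, 2.22, 3.01, 3.01, 3.14, 3.14, 3.14].

INTERFACE

Orientations are given as a 3x3 rotation matrix whose columns are the frame's x, y, z axes.
In Python, from rig import * gives the robot as it stands.
- The arm moves only by the tool step_arm, never from a script. Its argument "deltas" is a list that holds one entry, the list of rows, each a list of 6 numbers: the shift along the tool's x, y, z scaled (see below), then the turn, a rotation vector about the tool's x, y, z scaled (see below). A call has exactly 10 rows; each row is the pose to reach, as a shift and turn from the pose commanded when the call began, along the tool's axes at that moment; what a row does not reach only later rows make up. The controller multiplies each number of a shift by 0.5 m and each number of a turn by 45 degrees. A row lasts 1/12 s, in which the tool goes at most 41.7 mm and 7.16 degrees, less where a joint would pass 70% of its speed; a pose out of reach is approached as far as the arm can. A call with a number of a shift or a turn outside -1 to 1 is refused whole. A call with a gripper value outside its range is refused whole. "claw" is the closure, from 0 (fully open) to 1 (shut), set as the call begins (left out, the last holds). The fingers move at their own pace and stop on an object; "newtons" is the grip in N (left out, the last holds). Time passes only in rows, so rows that repeat a pose let the fingers close, or fill a call up. It gives the time, the measured TCP pose, the force and the opening at its end, in the units of the state.
- state(): the state, without advancing time (a new reading comes with each control period).
- camera(name): name is "scene" or "top" or "wrist"; returns a dict with "color" (420x560x3 uint8, red, green, blue), "vfov" (degrees; the focal length in pixels is half the picture's height over the tangent of half this angle, whatever the lens; pixels are square), "cx", "cy" (the principal point, pixels), "eye" and "rotation" of the camera in the world. Camera axes: x right, y down, z forward; pixel columns grow to the right and rows downward; lengths in m; the calibration is good to about 2 mm. A picture is of the moment at which its call begins. There is no depth.
- close_job(): hands the job in, once; it reports no verdict.
The state is a dict: "time": time; "joint_pos": joint angles; "joint_velocities": joint speeds; "effort": joint torques, N m; "eef_pos": TCP position; "ee_rot": TCP orientation; "force": force on the tool from outside, world axes, zero at the start; "torque": the same for the moment, N m; "gripper_width": finger opening in m.
Only numpy, scipy, OpenCV 4.12 (cv2) and the standard library are available. Lean on these libraries where they do the work, as an engineer would, in place of code of your own. Each camera call takes 0.05 s, during which the arm holds its last target.

TASK

The little terracotta test dish on the bench is freshly glazed, so do not touch it with the gripper: take the flat metal scoop by its blue grip, push the dish with it against the side of the plaster slab that it stands in front of until the dish rides on the scoop, and lift it clear. Set the scoop down level on top of the slab with the dish still upright in it, without dropping it, and let go. Leave the white dish where it is.

Things in the scene. Friction and masses are not known exactly. Their poses are not given: they have to be found in the camera images.
- scoop: Loose flat aluminium scoop 88 (x) by 135 (y) mm, 0.2 kg, lying flat. Floor 2 mm thick; side and back walls 2 mm thick, tops 16 mm up; front open. Upright blue grip block on it, 40 (x) by 24 (y) mm, top 64 mm above the underside: take it from above. Origin: underside, below the grip's middle. +y points to the straight front lip at y = 105 mm (side walls end at y = 85); back edge y = -30; z up.
- red_dish: Terracotta dish, the one to scoop: round, 44 mm across, 15 mm tall, 40 g. Foot 18 mm across; from it the underside slopes out to full width 6 mm up, so the scoop's lip slides under once a wall stops the dish. Origin: centre of the foot's underside, z up. Its centre starts 45 to 75 mm in front of the slab's near side.
- white_dish: White dish of the same shape and size, to be left alone. It stands beside the terracotta one along the same side of the slab, on either hand, at least 100 mm away centre to centre. Origin: centre of the foot's underside, z up.
- slab: White plaster slab fixed to the bench: a block 260 (x) by 220 (y) by 45 mm tall, flat top, upright sides. Origin: centre of its underside, z up. Its side at y = -110 mm, which the dishes stand in front of (the near side), is the wall to push against, moving along the slab's +y.

How it is judged:
By the outcome, as a careful person would: the job done as asked, in the order asked, and still so for the second after the job is handed in, with the robot touching nothing.
It also fails if it takes over 45 s, if anything falls off the work surface, if the arm or the gripper's body presses on something with over 40 N, if the wrist force passes 120 N, or if a joint passes its speed limit or range.

## Working session

There is one attempt and no reset: what is moved stays moved. The work goes in short steps, Python scripts to look and compute and a tool call to move; the robot and the scene stay as the last step left them, time stands still between calls to the robot, and variables do not carry over. Pictures are saved under pics/ and viewed, and the job is handed in when it is done.

Besides the shell and the picture viewer there is one more tool, called after "Request:" as name([rows], argument=value, ...), one row to a line, values as JSON. step_arm: Moves the arm, as the interface text tells. Shifts and turns lie within -1 to 1; 1 stands for 0.5 m of shift or 45 degrees of turn. Its arguments: {"type":"object","properties":{"deltas":{"type":"array"},"claw":{"type":"number"},"newtons":{"type":"number"}},"required":["deltas"]}

```bash
mkdir -p pics; ls
python3 - <<'E'
from rig import *
import cv2, numpy as np
s=state()
for k in s: print(k, np.round(s[k],4).tolist())
for n in ["scene","top","wrist"]:
    c=camera(n); cv2.imwrite(f"pics/{n}0.png",c["color"][:,:,::-1])
    np.savez(f"pics/{n}0.npz",**c)
    print(n,c["color"].shape,c["vfov"],c["cx"],c["cy"],np.round(c["eye"],4),np.round(c["rotation"],4).tolist(), [k for k in c])
E
```

```text
pics
time 0.0
joint_pos [1.2043, 0.6001, -0.0026, 1.6001, 0.0018, 0.9429, -0.0798]
joint_velocities [0.0007, -0.0007, 0.0015, -0.0026, -0.0002, -0.0022, -0.0016]
effort [0.0002, -76.5053, 1.4975, -25.2348, -0.0523, 0.0171, 0.0002]
eef_pos [0.207, -0.6943, 0.2178]
ee_rot [[0.9583, 0.2858, -0.0006], [0.2858, -0.9583, 0.0014], [-0.0001, -0.0015, -1.0]]
force [0.3701, 0.0028, 0.5957]
torque [-0.0284, 0.0151, -0.0441]
gripper_width 0.0927
scene (420, 560, 3) 53.59350643644604 275.2120565289417 208.58953110647215 [ 0.855  -0.3879  0.6579] [[0.8086, 0.4741, -0.3484], [0.5881, -0.668, 0.456], [-0.0166, -0.5736, -0.8189]] ['color', 'vfov', 'cx', 'cy', 'eye', 'rotation']
top (420, 560, 3) 57.0268528376397 281.61377220899544 213.44520579352115 [ 0.3921 -0.0195  0.854 ] [[-0.0759, -0.9693, 0.2341], [-0.9971, 0.0737, -0.0184], [0.0006, -0.2348, -0.972]] ['color', 'vfov', 'cx', 'cy', 'eye', 'rotation']
wrist (420, 560, 3) 62.369247800012374 281.88134502768946 207.18813459258237 [ 0.2734 -0.6742  0.3828] [[0.2862, -0.9273, -0.2413], [-0.9582, -0.2774, -0.0707], [-0.0014, 0.2515, -0.9679]] ['color', 'vfov', 'cx', 'cy', 'eye', 'rotation']
```

View pics/scene0.png

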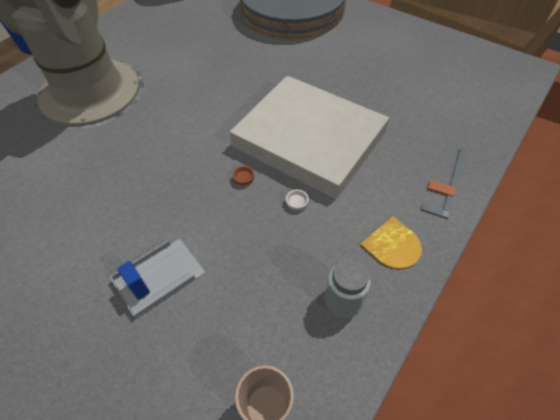

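View pics/top0.png

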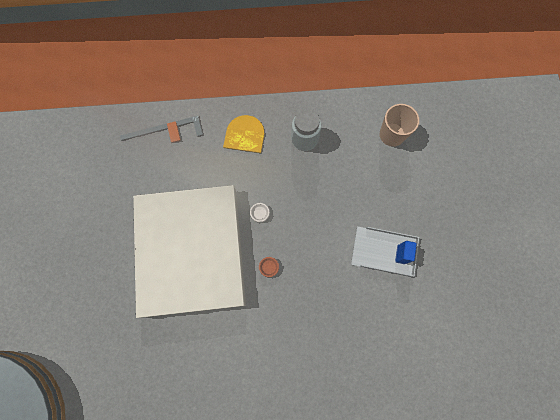

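View pics/wrist0.png

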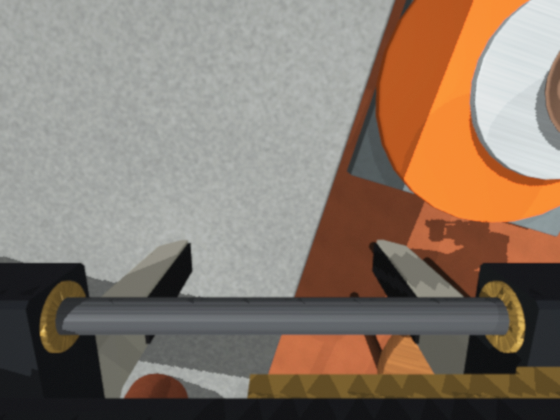

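The top view shows the slab at about (135–243, 186–317), the red dish at (270,267), the white dish at (260,212), and the scoop at (353–420, 227–277) with its lip facing the slab. I'll zoom in to measure.

```bash
cat > h.py <<'E'
import numpy as np, cv2
def K(c):
    f=210/np.tan(np.radians(float(c["vfov"]))/2)
    return f
def back(c,uv,z):
    f=K(c); uv=np.atleast_2d(uv).astype(float)
    d=np.c_[(uv[:,0]-c["cx"])/f,(uv[:,1]-c["cy"])/f,np.ones(len(uv))]@np.array(c["rotation"]).T
    e=np.array(c["eye"]); return e+d*((z-e[2])/d[:,2])[:,None]
def proj(c,P):
    p=(np.atleast_2d(P)-np.array(c["eye"]))@np.array(c["rotation"])
    f=K(c); return np.c_[c["cx"]+f*p[:,0]/p[:,2],c["cy"]+f*p[:,1]/p[:,2]]
def crop(c,x0,y0,x1,y1,s,name):
    im=np.array(c["color"])[y0:y1,x0:x1,::-1]
    im=cv2.resize(im,None,fx=s,fy=s,interpolation=cv2.INTER_CUBIC)
    cv2.imwrite(name,im)
def models(slab,scoop,red,white):
    """each (x,y,yaw); returns dict of 3D pts polylines"""
    def T(p,q):
        c,s=np.cos(p[2]),np.sin(p[2]); q=np.array(q,float)
        return np.c_[p[0]+c*q[:,0]-s*q[:,1],p[1]+s*q[:,0]+c*q[:,1],q[:,2]]
    sq=lambda x0,y0,x1,y1,z:[(x0,y0,z),(x1,y0,z),(x1,y1,z),(x0,y1,z),(x0,y0,z)]
    L=[T(slab,sq(-.13,-.11,.13,.11,z)) for z in(0,.045)]
    L+=[T(scoop,sq(-.044,-.03,.044,.105,0)),T(scoop,sq(-.044,-.03,.044,.085,.016)),T(scoop,sq(-.02,-.012,.02,.012,.064))]
    a=np.linspace(0,2*np.pi,40)
    for d in(red,white): L.append(np.c_[d[0]+.022*np.cos(a),d[1]+.022*np.sin(a),0*a+.015])
    return L
def overlay(c,L,x0,y0,x1,y1,s,name):
    im=cv2.resize(np.array(c["color"])[y0:y1,x0:x1,::-1],None,fx=s,fy=s,interpolation=cv2.INTER_CUBIC)
    for l in L:
        uv=((proj(c,l)-[x0,y0]+.5)*s-.5)
        cv2.polylines(im,[np.round(uv*8).astype(np.int32)],False,(0,255,0),1,cv2.LINE_AA,3)
    cv2.imwrite(name,im)
E
python3 - <<'E'
from h import *
t=np.load('pics/top0.npz'); s=np.load('pics/scene0.npz')
print("slab top", back(t,[[134.5,196],[234,186],[243,306],[137,317.5]],.045).round(4).tolist())
print("dishes",back(t,[[270,267],[260,212]],.015).round(4).tolist())
print("scoop floor lip",back(t,[[358,228],[352,266]],.005).round(4).tolist())
crop(t,340,215,430,290,8,'pics/t_scoop.png'); crop(t,225,180,300,320,4,'pics/t_dish.png'); crop(s,100,225,220,325,6,'pics/s_scoop.png'); crop(s,210,70,400,220,4,'pics/s_slab.png')
E
```

```text
slab top [[0.6501, 0.2814, 0.045], [0.6565, 0.0645, 0.045], [0.3996, 0.0582, 0.045], [0.3933, 0.273, 0.045]]
dishes [[0.4773, -0.0014, 0.015], [0.6011, 0.0125, 0.015]]
scoop floor lip [[0.5501, -0.2036, 0.005], [0.4669, -0.1802, 0.005]]
```

View pics/t_scoop.png

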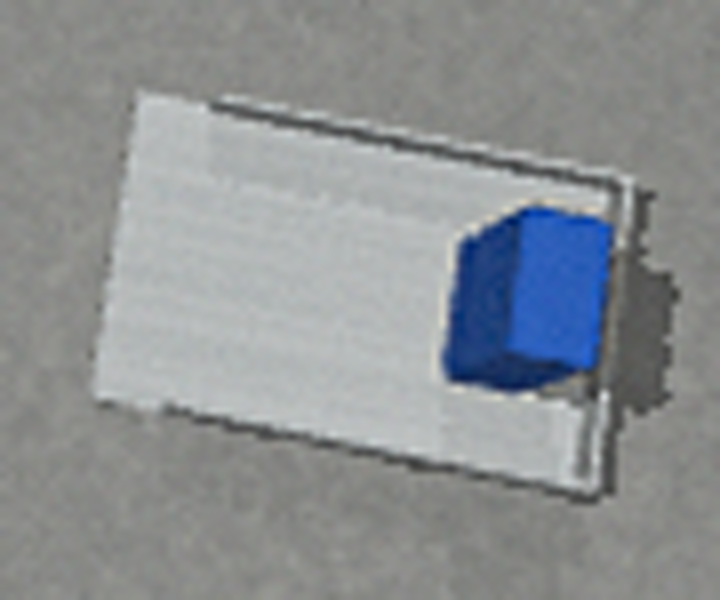

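View pics/s_scoop.png

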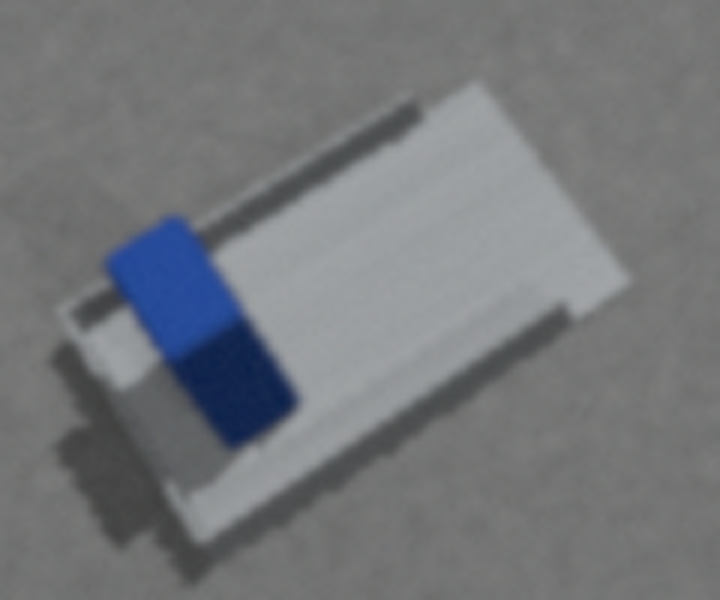

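View pics/s_slab.png

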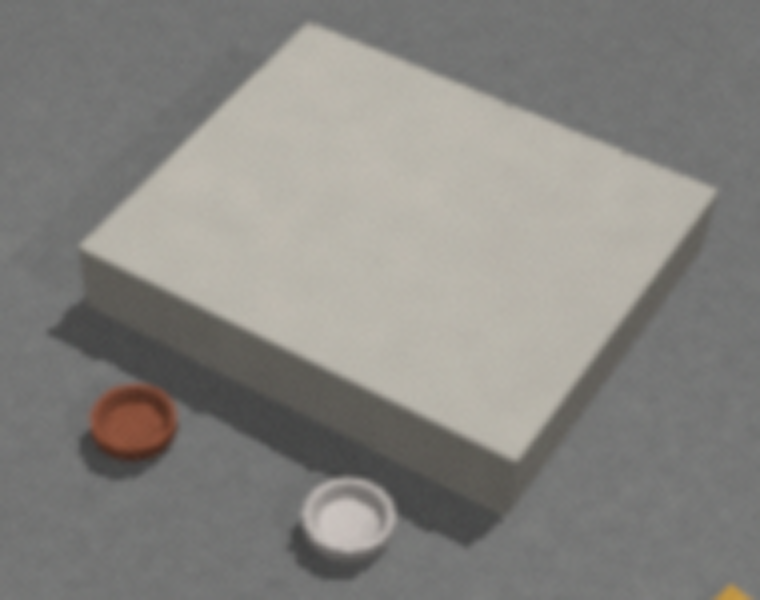

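View pics/t_dish.png

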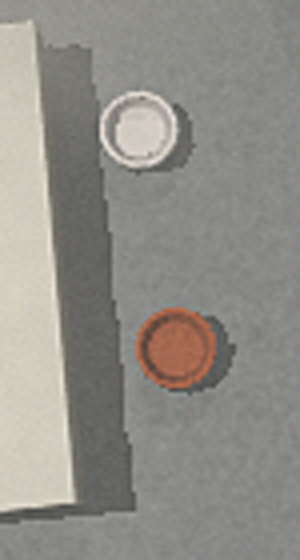

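```bash
cat > fit0.py <<'E'
from h import *
from scipy.optimize import least_squares
t=np.load('pics/top0.npz'); s=np.load('pics/scene0.npz')
def cv(p,x0,y0,k): return np.array([x0,y0])+(np.array(p,float)+.5)/k-.5
def T(p,q):
    c,n=np.cos(p[2]),np.sin(p[2]); q=np.array(q,float)
    return np.c_[p[0]+c*q[:,0]-n*q[:,1],p[1]+n*q[:,0]+c*q[:,1],q[:,2]]
def fit(sets,p0):
    f=lambda p:np.concatenate([(proj(c,T(p,q))-uv).ravel() for c,q,uv in sets])
    r=least_squares(f,p0); 
    print(r.x.round(4)); 
    for (c,q,uv) in sets: print((proj(c,T(r.x,q))-uv).round(1).tolist())
    for se in sets: 
        g=lambda p:(proj(se[0],T(p,se[1]))-se[2]).ravel(); print(' alone',least_squares(g,p0).x.round(4))
    return r.x
z=.045
slab=fit([(s,[(-.13,.11,z),(-.13,-.11,z),(.13,-.11,z),(.13,.11,z),(.13,-.11,0),(-.13,-.11,0)],cv([(310,22),(80,246),(517,461),(716,190),(502,517),(86,301)],210,70,4)),
 (t,[(-.13,.11,z),(-.13,-.11,z),(.13,-.11,z),(.13,.11,z)],np.array([[137,317.5],[243.3,305.5],[233.5,185.7],[134,196]]))],[.53,.17,.02])
lip=[(.044,.105,.002),(-.044,.105,.002)]; bk=[(.044,-.03,.016),(-.044,-.03,.016)]
gt=[(.02,.012,.064),(.02,-.012,.064),(-.02,-.012,.064),(-.02,.012,.064)]
scoop=fit([(t,lip+bk+gt,cv([(137,92),(95,400),(634,175),(605,492),(533,205),(613,225),(592,370),(510,350)],340,215,8)),
 (s,[lip[1],lip[0],bk[1],bk[0]]+[gt[2],gt[3],gt[0],gt[1]],cv([(478,82),(630,280),(60,312),(205,542),(108,262),(178,216),(243,318),(172,360)],100,225,6))],[.5,-.3,-.27])
for nm,pt,ps in (("red",(177,347),(134,421)),("white",(139,129),(349,516))):
    uvt=cv([pt],225,180,4); uvs=cv([ps],210,70,4)
    a=back(t,uvt,.015)[0]; b=back(s,uvs,.014)[0]; print(nm,a.round(4),b.round(4))
E
python3 fit0.py
python3 - <<'E'
E
```

```text
[0.5257 0.1705 0.0316]
[[-0.5, -0.6], [-1.2, -0.2], [-0.5, 0.4], [0.8, -0.2], [0.7, 0.6], [-0.4, 1.1]]
[[-1.6, 0.6], [0.6, 0.6], [0.4, -0.8], [-0.9, -0.8]]
 alone [0.5256 0.1713 0.0293]
 alone [0.5256 0.1696 0.0336]
[ 0.485  -0.2916 -0.2675]
[[0.0, 0.1], [-0.5, 0.1], [-0.1, -0.2], [-0.9, -0.1], [-1.0, -0.6], [0.6, -0.9], [1.1, -0.0], [-0.4, 0.2]]
[[-0.1, -0.3], [0.7, 0.2], [-0.4, 0.2], [-0.4, 0.7], [-1.7, -0.5], [0.2, -1.3], [1.1, -0.8], [-0.8, 1.1]]
 alone [ 0.4846 -0.2918 -0.2695]
 alone [ 0.4854 -0.2915 -0.2661]
red [0.4788 0.001  0.015 ] [4.799e-01 1.000e-04 1.400e-02]
white [0.6015 0.0139 0.015 ] [0.6013 0.0136 0.014 ]
```

Both cameras agree to about 1 mm:
- **Scoop:** (0.485, -0.2915), yaw -0.268.
- **Slab:** (0.526, 0.1705), yaw about 0.03.
- **Red dish:** (0.479, 0.0005), 58 mm in front of the wall, within the 45–75 mm given.
- **White dish:** (0.601, 0.014), 123 mm from the red one.

Next I'll work out the approach.

```bash
cat > mv.py <<'E'
from rig import *
import numpy as np
from scipy.spatial.transform import Rotation as Ro
def Rt(scoopyaw):
    psi=scoopyaw-np.pi/2; y=np.array([np.cos(psi),np.sin(psi),0]); z=np.array([0,0,-1.]); return np.c_[np.cross(y,z),y,z]
def rel(pos,yaw,s=None):
    s=s or state(); R=np.array(s["ee_rot"]); p=np.array(s["eef_pos"])
    sh=R.T@(np.array(pos)-p)/.5; tu=Ro.from_matrix(R.T@Rt(yaw)).as_rotvec(degrees=True)/45
    print("pos",p.round(4),"F",np.round(s["force"],2),"w",round(s["gripper_width"],4),"t",s["time"])
    print("rel",sh.round(4).tolist(),tu.round(4).tolist())
E
python3 -c "
from mv import *
rel([.485,-.2916,.13],-.2675)"
```

```text
pos [ 0.207  -0.6944  0.218 ] F [-0.9   0.51 -0.75] w 0.0931 t 0.15
rel [0.763, -0.613, 0.1766] [-0.0015, 0.0006, 0.7095]
```

Request:
step_arm([
  [[0.04, -0.03, 0, 0, 0, 0.03], [0.1, -0.08, 0.01, 0, 0, 0.1], [0.16, -0.13, 0.02, 0, 0, 0.18], [0.22, -0.18, 0.03, 0, 0, 0.27], [0.28, -0.23, 0.04, 0, 0, 0.36], [0.34, -0.28, 0.05, 0, 0, 0.45], [0.4, -0.33, 0.06, 0, 0, 0.54], [0.46, -0.37, 0.07, 0, 0, 0.61], [0.5, -0.4, 0.08, 0, 0, 0.67], [0.53, -0.42, 0.08, 0, 0, 0.71]],
], claw=0)

```text
time: 0.98
eef_pos: [0.4027, -0.4144, 0.1776]
ee_rot: [[0.965, -0.264, -0.001], [-0.264, -0.965, 0.002], [-0.001, -0.002, -1.0]]
force: [-0.5, 0.2, -0.3]
gripper_width: 0.0931
```

```bash
python3 -c "
from mv import *
rel([.485,-.2916,.13],-.2675)"
```

```text
pos [ 0.4027 -0.4144  0.1776] F [-0.5   0.22 -0.3 ] w 0.0931 t 0.9833
rel [0.094, -0.2803, 0.0956] [-0.0021, 0.0016, 0.0005]
```

Request:
step_arm([
  [[0.02, -0.05, 0.02, 0, 0, 0], [0.04, -0.1, 0.03, 0, 0, 0], [0.06, -0.16, 0.05, 0, 0, 0], [0.075, -0.21, 0.07, 0, 0, 0], [0.085, -0.25, 0.08, 0, 0, 0], [0.09, -0.27, 0.09, 0, 0, 0], [0.094, -0.28, 0.095, 0, 0, 0], [0.094, -0.28, 0.095, 0, 0, 0], [0.094, -0.28, 0.095, 0, 0, 0], [0.094, -0.28, 0.095, 0, 0, 0]],
])

```text
time: 1.82
eef_pos: [0.4828, -0.2968, 0.1315]
ee_rot: [[0.964, -0.267, 0.0], [-0.267, -0.964, -0.001], [0.0, 0.001, -1.0]]
force: [0.0, 0.4, 0.6]
gripper_width: 0.0929
```

```bash
python3 -c "
from mv import *
from h import *
rel([.485,-.2916,.028],-.2675)
w=camera('wrist'); s=camera('scene')
L=models((.5257,.1705,.0316),(.485,-.2916,-.2675),(.479,.0005),(.6014,.0138))
overlay(w,L,0,0,560,420,1,'pics/w1.png')
overlay(s,L,60,180,260,330,4,'pics/s1.png')
"
```

```text
pos [ 0.4828 -0.2968  0.1315] F [0.02 0.38 0.64] w 0.0929 t 1.8167
rel [0.0014, -0.0114, 0.2069] [0.0011, -0.0005, -0.003]
```

View pics/w1.png

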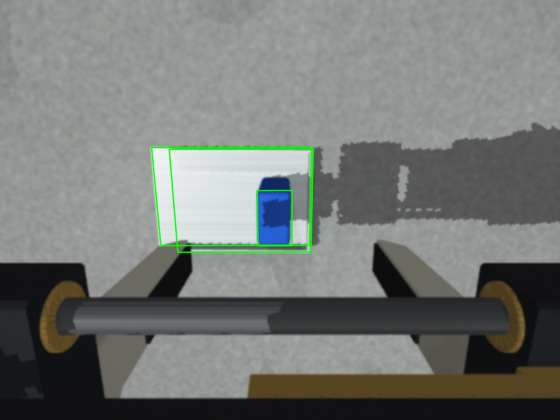

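View pics/s1.png

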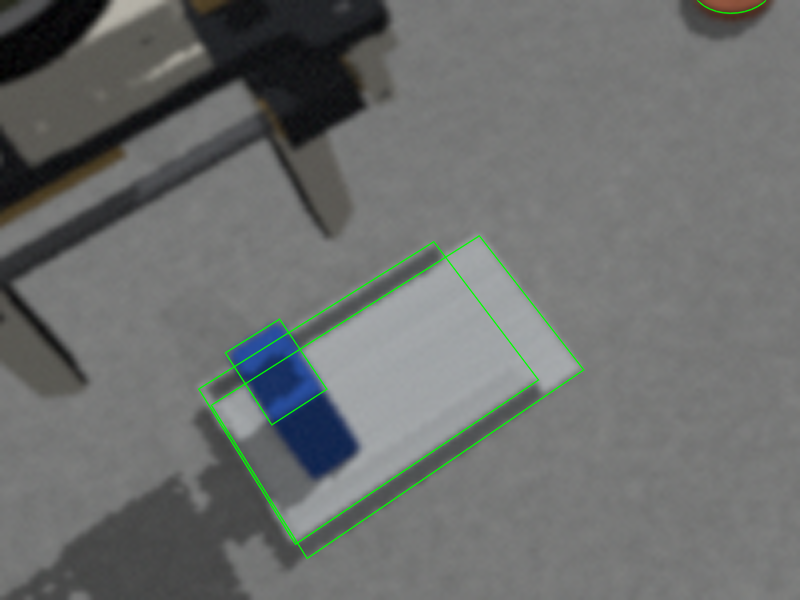

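The overlay matches well in both views: the grip top is at wrist (258–292, 191–244) and the lip edges line up. I'll descend.

Request:
step_arm([
  [[0, -0.003, 0.02, 0, 0, 0], [0.001, -0.006, 0.04, 0, 0, 0], [0.002, -0.009, 0.07, 0, 0, 0], [0.002, -0.01, 0.1, 0, 0, 0], [0.002, -0.01, 0.12, 0, 0, 0], [0.002, -0.01, 0.13, 0, 0, 0], [0.002, -0.01, 0.13, 0, 0, 0], [0.002, -0.01, 0.13, 0, 0, 0], [0.002, -0.01, 0.13, 0, 0, 0], [0.002, -0.01, 0.13, 0, 0, 0]],
])

```text
time: 2.75
eef_pos: [0.4861, -0.2909, 0.0668]
ee_rot: [[0.964, -0.265, 0.001], [-0.265, -0.964, -0.001], [0.001, 0.0, -1.0]]
force: [-0.4, 0.1, -0.2]
gripper_width: 0.0932
```

```bash
python3 -c "
from mv import *
rel([.485,-.2916,.026],-.2675)"
```

```text
pos [ 0.4861 -0.2909  0.0668] F [-0.38  0.09 -0.24] w 0.0932 t 2.75
rel [-0.0018, 0.0018, 0.0815] [0.0003, -0.0014, -0.0006]
```

Request:
step_arm([
  [[0, 0, 0.02, 0, 0, 0], [-0.001, 0.001, 0.04, 0, 0, 0], [-0.002, 0.002, 0.06, 0, 0, 0], [-0.002, 0.002, 0.075, 0, 0, 0], [-0.002, 0.002, 0.08, 0, 0, 0], [-0.002, 0.002, 0.08, 0, 0, 0], [-0.002, 0.002, 0.08, 0, 0, 0], [-0.002, 0.002, 0.08, 0, 0, 0], [-0.002, 0.002, 0.08, 0, 0, 0], [-0.002, 0.002, 0.08, 0, 0, 0]],
])

```text
time: 3.58
eef_pos: [0.4847, -0.2915, 0.0265]
ee_rot: [[0.964, -0.265, 0.001], [-0.265, -0.964, -0.0], [0.001, 0.0, -1.0]]
force: [-0.0, -0.1, 0.5]
gripper_width: 0.093
```

Request:
step_arm([
  [[0, 0, 0, 0, 0, 0], [0, 0, 0, 0, 0, 0], [0, 0, 0, 0, 0, 0], [0, 0, 0, 0, 0, 0], [0, 0, 0, 0, 0, 0], [0, 0, 0, 0, 0, 0], [0, 0, 0, 0, 0, 0], [0, 0, 0, 0, 0, 0], [0, 0, 0, 0, 0, 0], [0, 0, 0, 0, 0, 0]],
], claw=1, newtons=45)

```text
time: 4.42
eef_pos: [0.4845, -0.2914, 0.0261]
ee_rot: [[0.964, -0.265, -0.0], [-0.265, -0.964, -0.0], [-0.0, 0.0, -1.0]]
force: [0.4, 0.1, -1.0]
gripper_width: 0.031
```

```bash
python3 -c "
from mv import *
from h import *
rel([.485,-.2916,.026],-.2675)
s=camera('scene');crop(s,60,180,260,330,4,'pics/s2.png')
t=camera('top');crop(t,330,180,480,290,5,'pics/t2.png')
"
```

```text
pos [ 0.4845 -0.2914  0.0261] F [ 0.38  0.12 -0.99] w 0.031 t 4.4167
rel [0.0011, 0.0001, 0.0002] [0.0, 0.0001, -0.0004]
```

View pics/s2.png

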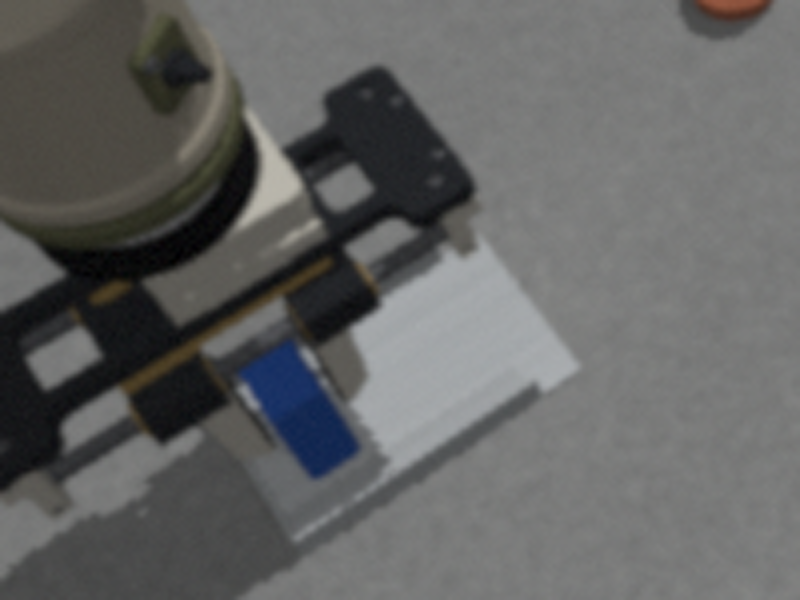

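View pics/t2.png

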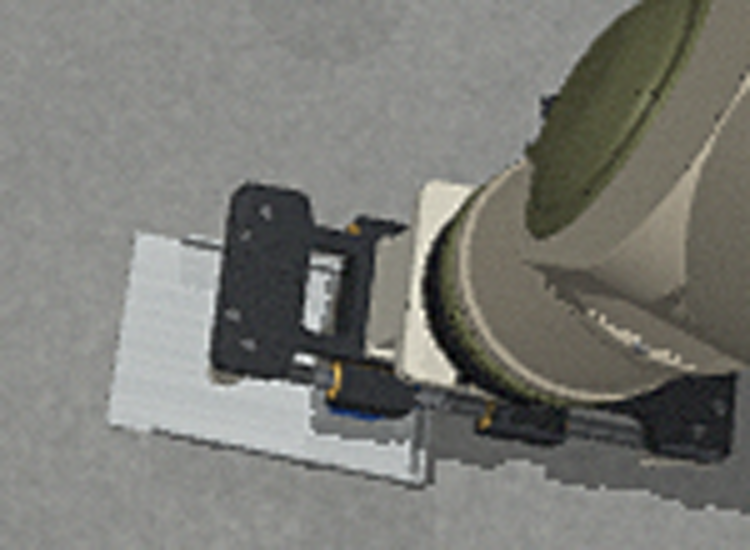

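The fingers are still closing (31 mm open, block 24 mm), so I'll give them more time.

Request:
step_arm([
  [[0, 0, 0, 0, 0, 0], [0, 0, 0, 0, 0, 0], [0, 0, 0, 0, 0, 0], [0, 0, 0, 0, 0, 0], [0, 0, 0, 0, 0, 0], [0, 0, -0.002, 0, 0, 0], [0, 0, -0.004, 0, 0, 0], [0, 0, -0.006, 0, 0, 0], [0, 0, -0.008, 0, 0, 0], [0, 0, -0.008, 0, 0, 0]],
])

```text
time: 5.35
eef_pos: [0.4846, -0.2915, 0.0303]
ee_rot: [[0.964, -0.265, 0.0], [-0.265, -0.964, -0.0], [0.0, 0.0, -1.0]]
force: [0.0, 0.4, -1.9]
gripper_width: 0.0238
```

```bash
python3 -c "
from mv import *
rel([.485,-.2916,.026],-.2675)
"
```

```text
pos [ 0.4846 -0.2915  0.0303] F [ 0.01  0.4  -1.89] w 0.0238 t 5.35
rel [0.0008, 0.0, 0.0086] [0.0002, -0.0003, -0.0005]
```

It has gripped the block at 23.8 mm and is carrying about 2 N, which fits 0.2 kg. Next I'll go to the pre-push pose, aligned with the slab.

```bash
python3 -c "
from mv import *
rel([.4837,-.1545,.032],.03)
"
```

```text
pos [ 0.4846 -0.2915  0.0303] F [ 0.01  0.4  -1.89] w 0.0238 t 5.35
rel [-0.0743, -0.2637, -0.0034] [0.0002, -0.0003, -0.3793]
```

Request:
step_arm([
  [[-0.002, -0.01, -0.004, 0, 0, -0.02], [-0.01, -0.04, -0.004, 0, 0, -0.06], [-0.02, -0.08, -0.004, 0, 0, -0.12], [-0.035, -0.12, -0.004, 0, 0, -0.18], [-0.045, -0.16, -0.004, 0, 0, -0.24], [-0.056, -0.2, -0.004, 0, 0, -0.3], [-0.066, -0.235, -0.004, 0, 0, -0.34], [-0.072, -0.255, -0.004, 0, 0, -0.37], [-0.074, -0.264, -0.004, 0, 0, -0.38], [-0.074, -0.264, -0.004, 0, 0, -0.38]],
])

```text
time: 6.18
eef_pos: [0.4839, -0.1529, 0.0322]
ee_rot: [[0.999, 0.033, -0.0], [0.033, -0.999, 0.0], [-0.0, -0.0, -1.0]]
force: [1.4, -0.6, -1.4]
gripper_width: 0.0238
```

```bash
python3 -c "
from mv import *
from h import *
rel([.4837,-.1545,.032],.03)
L=models((.5257,.1705,.03),(.4837,-.1545,.03),(.479,.0005),(.6014,.0138))
s=camera('scene');overlay(s,L,120,90,320,240,4,'pics/s3.png');np.savez('pics/s3.npz',**s)
t=camera('top');overlay(t,L,220,170,370,310,4,'pics/t3.png');np.savez('pics/t3.npz',**t)
"
```

```text
pos [ 0.4839 -0.1529  0.0322] F [ 1.37 -0.61 -1.37] w 0.0238 t 6.1833
rel [-0.0005, 0.0033, 0.0004] [-0.0005, 0.0001, 0.0043]
```

View pics/s3.png

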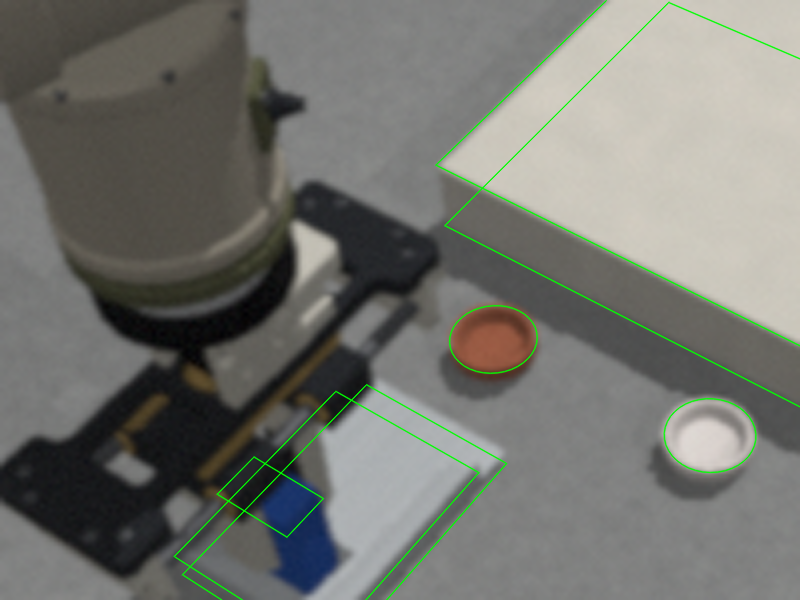

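View pics/t3.png

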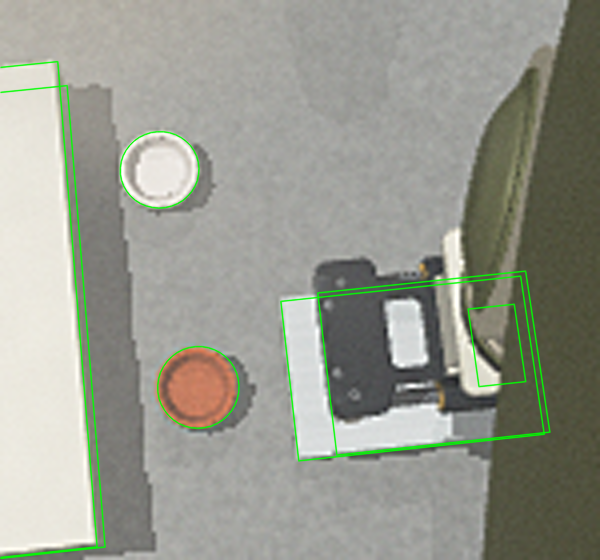

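The overlays match: the lip is centred on the red dish and square to the slab. I'll lower the scoop to the bench.

Request:
step_arm([
  [[0, 0, 0.003, 0, 0, 0], [0, 0, 0.006, 0, 0, 0], [0, 0, 0.009, 0, 0, 0], [0, 0, 0.011, 0, 0, 0], [0, 0, 0.0125, 0, 0, 0], [0, 0, 0.0125, 0, 0, 0], [0, 0, 0.0125, 0, 0, 0], [0, 0, 0.0125, 0, 0, 0], [0, 0, 0.0125, 0, 0, 0], [0, 0, 0.0125, 0, 0, 0]],
])

```text
time: 7.12
eef_pos: [0.4836, -0.1548, 0.026]
ee_rot: [[1.0, 0.03, 0.0], [0.03, -1.0, -0.0], [-0.0, 0.0, -1.0]]
force: [-2.4, -2.5, 5.1]
gripper_width: 0.0238
```

```bash
python3 -c "
from mv import *
rel([.4804,-.048,.0255],.03)
"
```

```text
pos [ 0.4836 -0.1548  0.026 ] F [-2.43 -2.46  5.1 ] w 0.0238 t 7.1167
rel [-0.0001, -0.2137, 0.001] [0.0005, 0.0, -0.0001]
```

Request:
step_arm([
  [[0, -0.01, 0, 0, 0, 0], [0, -0.03, 0, 0, 0, 0], [0, -0.05, 0, 0, 0, 0], [0, -0.065, 0, 0, 0, 0], [0, -0.075, 0, 0, 0, 0], [0, -0.085, 0, 0, 0, 0], [0, -0.095, 0, 0, 0, 0], [0, -0.105, 0, 0, 0, 0], [0, -0.113, 0, 0, 0, 0], [0, -0.12, 0, 0, 0, 0]],
])

```text
time: 7.95
eef_pos: [0.4822, -0.0935, 0.026]
ee_rot: [[1.0, 0.031, 0.001], [0.031, -1.0, -0.0], [0.001, 0.0, -1.0]]
force: [-1.1, -3.9, 5.7]
gripper_width: 0.0234
```

```bash
python3 -c "
from mv import *
from h import *
rel([.4804,-.048,.0255],.03)
p=state()['eef_pos']
L=models((.5257,.1705,.03),(p[0],p[1],.03),(.479,.0005),(.6014,.0138))
s=camera('scene');overlay(s,L,120,90,320,240,4,'pics/s4.png')
t=camera('top');overlay(t,L,220,170,370,310,4,'pics/t4.png')
"
```

```text
pos [ 0.4822 -0.0935  0.026 ] F [-1.08 -3.89  5.73] w 0.0234 t 7.95
rel [-0.0008, -0.091, 0.0011] [0.0004, -0.0009, 0.0015]
```

View pics/s4.png

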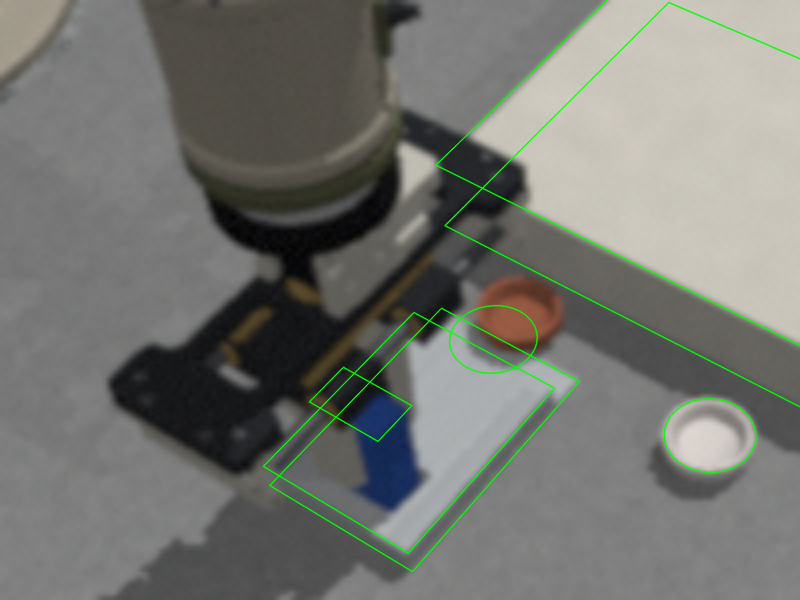

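View pics/t4.png

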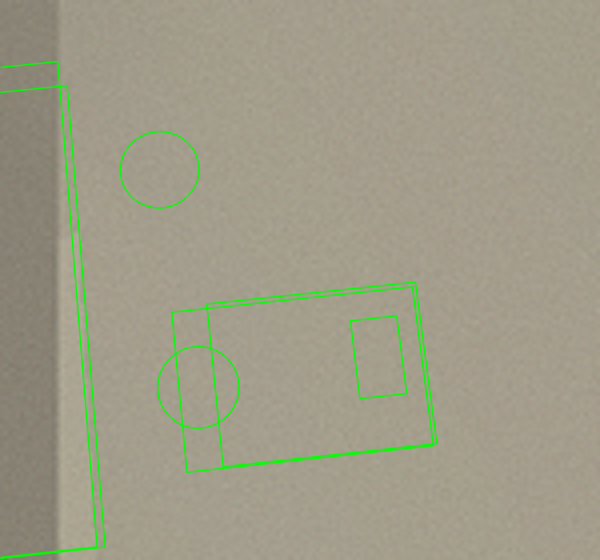

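The dish is being pushed straight and stays centred (scene crop ~ (520,310)). The arm now hides the top view, so I'll continue with the scene camera.

Request:
step_arm([
  [[0, -0.008, 0, 0, 0, 0], [0, -0.016, 0, 0, 0, 0], [0, -0.023, 0, 0, 0, 0], [0, -0.03, 0, 0, 0, 0], [0, -0.036, 0, 0, 0, 0], [0, -0.042, 0, 0, 0, 0], [0, -0.047, 0, 0, 0, 0], [0, -0.052, 0, 0, 0, 0], [0, -0.056, 0, 0, 0, 0], [0, -0.06, 0, 0, 0, 0]],
])

```text
time: 8.88
eef_pos: [0.4812, -0.0638, 0.026]
ee_rot: [[1.0, 0.031, 0.001], [0.031, -1.0, -0.0], [0.001, 0.0, -1.0]]
force: [0.2, -4.7, 6.0]
gripper_width: 0.0237
```

```bash
python3 -c "
from mv import *
from h import *
rel([.4804,-.048,.0255],.03)
p=state()['eef_pos']
L=models((.5257,.1705,.03),(p[0],p[1],.03),(.479,.0005),(.6014,.0138))
s=camera('scene');overlay(s,L,150,90,300,202,5,'pics/s5.png')
"
```

```text
pos [ 0.4812 -0.0638  0.026 ] F [ 0.18 -4.71  5.95] w 0.0237 t 8.8833
rel [-0.0006, -0.0316, 0.001] [0.0005, -0.0008, 0.0011]
```

View pics/s5.png

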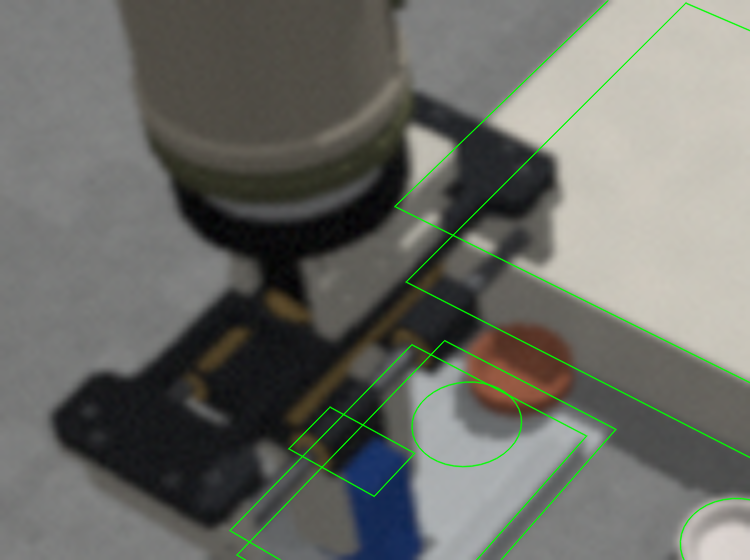

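```bash
python3 -c "
from h import *
from rig import *
s=camera('scene');crop(s,225,140,305,200,9,'pics/s5b.png')
"
```

```text
(no output)
```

View pics/s5b.png

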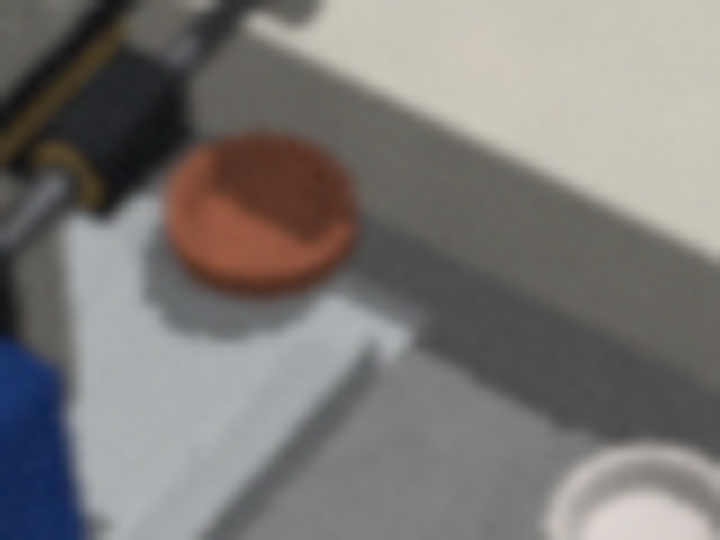

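The dish is against the wall and riding up on the lip; the dark half of it is the gripper's shadow. I'll push the last stretch.

Request:
step_arm([
  [[0, -0.003, 0, 0, 0, 0], [0, -0.006, 0, 0, 0, 0], [0, -0.009, 0, 0, 0, 0], [0, -0.012, 0, 0, 0, 0], [0, -0.015, 0, 0, 0, 0], [0, -0.018, 0, 0, 0, 0], [0, -0.021, 0, 0, 0, 0], [0, -0.024, 0, 0, 0, 0], [0, -0.026, 0, 0, 0, 0], [0, -0.028, 0, 0, 0, 0]],
])

```text
time: 9.82
eef_pos: [0.4807, -0.0499, 0.026]
ee_rot: [[1.0, 0.031, 0.001], [0.031, -1.0, -0.0], [0.001, 0.0, -1.0]]
force: [0.9, -5.8, 6.1]
gripper_width: 0.0234
```

```bash
python3 -c "
from mv import *
from h import *
rel([.4804,-.048,.0255],.03)
s=camera('scene');crop(s,225,140,305,200,9,'pics/s6.png')
"
```

```text
pos [ 0.4807 -0.0499  0.026 ] F [ 0.91 -5.79  6.05] w 0.0234 t 9.8167
rel [-0.0005, -0.0038, 0.001] [0.0005, -0.0007, 0.001]
```

View pics/s6.png

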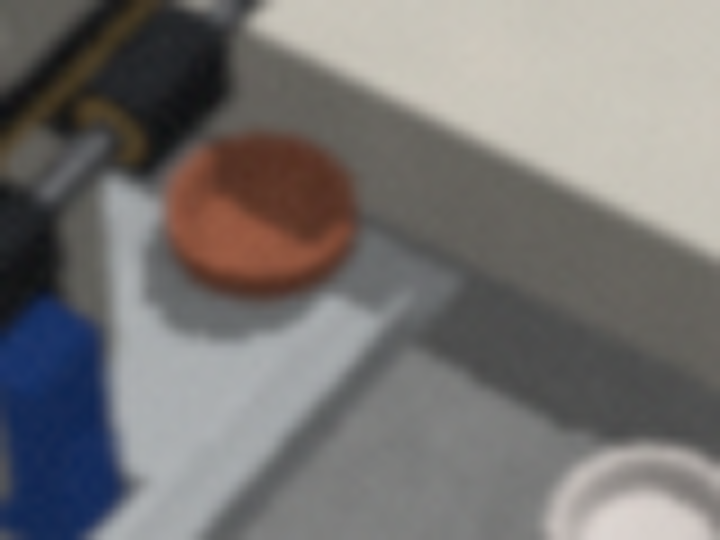

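The dish stayed put while the scoop slid 14 mm under it, so it rides on the floor. One more small push, then I'll ease back from the wall.

Request:
step_arm([
  [[0, -0.003, 0, 0, 0, 0], [0, -0.005, 0, 0, 0, 0], [0, -0.005, 0, 0, 0, 0], [0, -0.004, 0, 0, 0, 0], [0, -0.001, 0, 0, 0, 0], [0, 0.004, 0, 0, 0, 0], [0, 0.01, 0, 0, 0, 0], [0, 0.016, 0, 0, 0, 0], [0, 0.021, 0, 0, 0, 0], [0, 0.024, 0, 0, 0, 0]],
])

```text
time: 10.7
eef_pos: [0.4811, -0.0596, 0.0261]
ee_rot: [[0.999, 0.034, 0.0], [0.034, -0.999, 0.002], [0.0, -0.002, -1.0]]
force: [0.7, 6.2, 8.1]
gripper_width: 0.0236
```

```bash
python3 -c "
from mv import *
from h import *
rel([.4804,-.048,.0255],.03)
p=state()['eef_pos']
L=models((.5257,.1705,.03),(p[0],p[1],.03),(p[0]-.03*.083,p[1]+.083),(.6014,.0138))
s=camera('scene');overlay(s,L,200,120,320,210,6,'pics/s7.png')
"
```

```text
pos [ 0.4811 -0.0596  0.0261] F [0.67 6.18 8.1 ] w 0.0236 t 10.7
rel [-0.0006, -0.0233, 0.0012] [-0.0025, -0.0003, 0.0047]
```

View pics/s7.png

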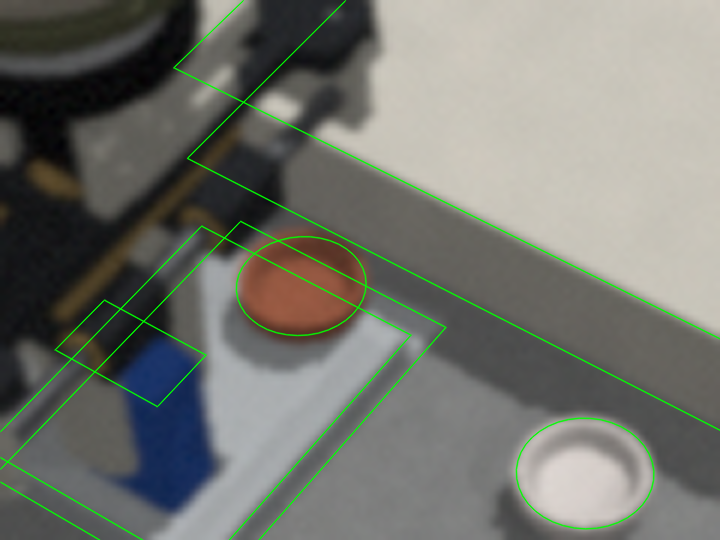

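The dish came back with the scoop, level and sitting about 22 mm behind the lip, with about 14 mm clear of the wall. I'll lift gently.

Request:
step_arm([
  [[0, 0, -0.004, 0, 0, 0], [0, 0, -0.012, 0, 0, 0], [0, 0, -0.026, 0, 0, 0], [0, 0, -0.044, 0, 0, 0], [0, 0, -0.064, 0, 0, 0], [0, 0, -0.084, 0, 0, 0], [0, 0, -0.102, 0, 0, 0], [0, 0, -0.118, 0, 0, 0], [0, 0, -0.13, 0, 0, 0], [0, 0, -0.136, 0, 0, 0]],
])

```text
time: 11.58
eef_pos: [0.4813, -0.0623, 0.095]
ee_rot: [[1.0, 0.031, 0.001], [0.031, -1.0, -0.0], [0.001, 0.0, -1.0]]
force: [-0.1, -0.5, -3.1]
gripper_width: 0.0239
```

```bash
python3 -c "
from mv import *
from h import *
rel([.505,.13,.094],.03)
s=camera('scene');crop(s,180,60,360,195,4,'pics/s8.png')
"
```

```text
pos [ 0.4813 -0.0623  0.095 ] F [-0.14 -0.54 -3.08] w 0.0239 t 11.5833
rel [0.0591, -0.383, 0.0021] [0.0001, -0.0017, 0.0008]
```

View pics/s8.png

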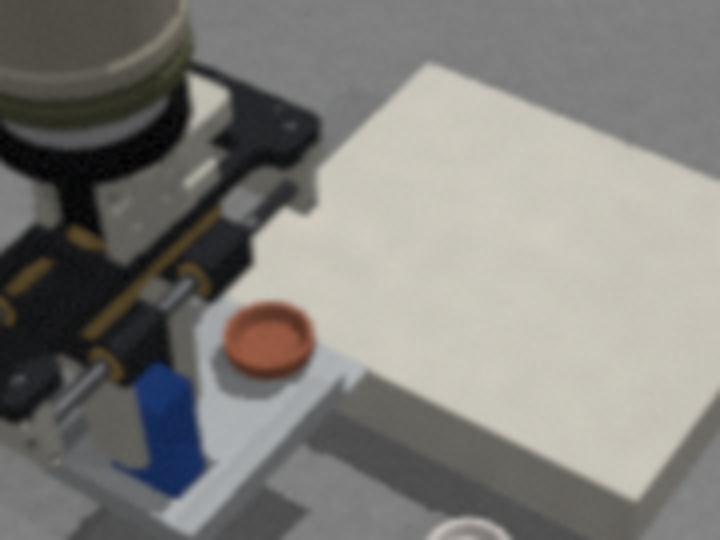

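Lifted clear with the dish level at crop (270,340). Next I'll carry it smoothly over the slab.

Request:
step_arm([
  [[0.001, -0.006, 0, 0, 0, 0], [0.002, -0.016, 0, 0, 0, 0], [0.005, -0.032, 0, 0, 0, 0], [0.008, -0.052, 0, 0, 0, 0], [0.011, -0.076, 0, 0, 0, 0], [0.015, -0.102, 0, 0, 0, 0], [0.019, -0.13, 0, 0, 0, 0], [0.023, -0.158, 0, 0, 0, 0], [0.027, -0.186, 0, 0, 0, 0], [0.031, -0.212, 0, 0, 0, 0]],
])

```text
time: 12.47
eef_pos: [0.493, 0.0462, 0.0934]
ee_rot: [[0.999, 0.032, -0.001], [0.032, -0.999, 0.0], [-0.001, -0.0, -1.0]]
force: [0.6, 0.3, -1.4]
gripper_width: 0.0235
```

Request:
step_arm([
  [[0.004, -0.026, 0, 0, 0, 0], [0.008, -0.052, 0, 0, 0, 0], [0.011, -0.076, 0, 0, 0, 0], [0.014, -0.098, 0, 0, 0, 0], [0.017, -0.117, 0, 0, 0, 0], [0.02, -0.133, 0, 0, 0, 0], [0.022, -0.146, 0, 0, 0, 0], [0.024, -0.156, 0, 0, 0, 0], [0.025, -0.163, 0, 0, 0, 0], [0.026, -0.167, 0, 0, 0, 0]],
])

```text
time: 13.3
eef_pos: [0.5037, 0.1282, 0.0938]
ee_rot: [[1.0, 0.031, -0.0], [0.031, -1.0, -0.0], [-0.0, 0.0, -1.0]]
force: [-0.4, -0.2, -2.8]
gripper_width: 0.0238
```

```bash
python3 -c "
from mv import *
from h import *
rel([.505,.13,.071],.03)
print(np.round(state()['joint_pos'],2))
s=camera('scene');crop(s,180,30,400,195,3,'pics/s9.png')
"
```

```text
pos [0.5037 0.1282 0.0938] F [-0.44 -0.16 -2.8 ] w 0.0238 t 13.3
rel [0.0027, -0.0035, 0.0457] [0.0001, 0.0, 0.0008]
[-0.48  0.55  0.17  2.18 -0.22  0.42 -1.67]
```

View pics/s9.png

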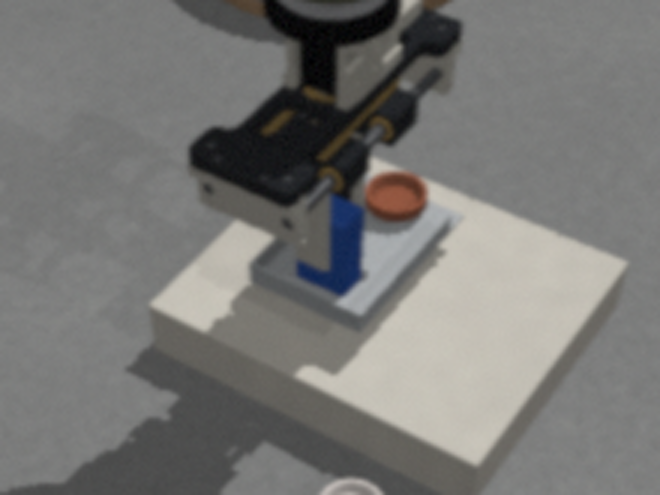

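Over the slab, with the dish level and well inside its edges. I'll lower slowly to contact (TCP z about 0.071).

Request:
step_arm([
  [[0, 0, 0.004, 0, 0, 0], [0, 0, 0.01, 0, 0, 0], [0, 0, 0.017, 0, 0, 0], [0, 0, 0.024, 0, 0, 0], [0, 0, 0.03, 0, 0, 0], [0, 0, 0.035, 0, 0, 0], [0, 0, 0.039, 0, 0, 0], [0, 0, 0.042, 0, 0, 0], [0, 0, 0.044, 0, 0, 0], [0, 0, 0.045, 0, 0, 0]],
])

```text
time: 14.18
eef_pos: [0.5036, 0.1279, 0.0712]
ee_rot: [[1.0, 0.031, -0.0], [0.031, -1.0, -0.0], [-0.0, 0.0, -1.0]]
force: [-0.2, -0.6, -1.9]
gripper_width: 0.0237
```

Request:
step_arm([
  [[0, 0, 0.0, 0, 0, 0], [0, 0, 0.001, 0, 0, 0], [0, 0, 0.001, 0, 0, 0], [0, 0, 0.001, 0, 0, 0], [0, 0, 0.001, 0, 0, 0], [0, 0, 0.001, 0, 0, 0], [0, 0, 0.001, 0, 0, 0], [0, 0, 0.001, 0, 0, 0], [0, 0, 0.001, 0, 0, 0], [0, 0, 0.001, 0, 0, 0]],
])

```text
time: 15.02
eef_pos: [0.5037, 0.128, 0.0711]
ee_rot: [[1.0, 0.031, 0.0], [0.031, -1.0, 0.0], [0.0, -0.0, -1.0]]
force: [-1.3, -0.4, 5.3]
gripper_width: 0.0242
```

```bash
python3 -c "
from mv import *
rel([.505,.13,.071],.03)
"
```

```text
pos [0.5037 0.128  0.0711] F [-1.3  -0.39  5.28] w 0.0242 t 15.0167
rel [0.0027, -0.0039, 0.0001] [-0.0002, -0.0003, 0.0008]
```

Contact confirmed (+5 N, z as predicted). I'll release with a partial opening, keeping the front finger clear of the dish.

Request:
step_arm([
  [[0, 0, -0.001, 0, 0, 0], [0, 0, -0.001, 0, 0, 0], [0, 0, -0.001, 0, 0, 0], [0, 0, -0.001, 0, 0, 0], [0, 0, -0.001, 0, 0, 0], [0, 0, -0.001, 0, 0, 0], [0, 0, -0.001, 0, 0, 0], [0, 0, -0.001, 0, 0, 0], [0, 0, -0.001, 0, 0, 0], [0, 0, -0.001, 0, 0, 0]],
], claw=0.55)

```text
time: 15.85
eef_pos: [0.5037, 0.128, 0.0713]
ee_rot: [[1.0, 0.031, -0.0], [0.031, -1.0, -0.0], [-0.0, 0.0, -1.0]]
force: [0.1, 0.2, 0.7]
gripper_width: 0.0415
```

```bash
python3 -c "
from mv import *
from h import *
rel([.505,.13,.071],.03)
s=camera('scene');crop(s,220,70,360,175,5,'pics/s10.png')
"
```

```text
pos [0.5037 0.128  0.0713] F [0.09 0.2  0.66] w 0.0415 t 15.85
rel [0.0028, -0.004, 0.0007] [0.0, 0.0, 0.0008]
```

View pics/s10.png

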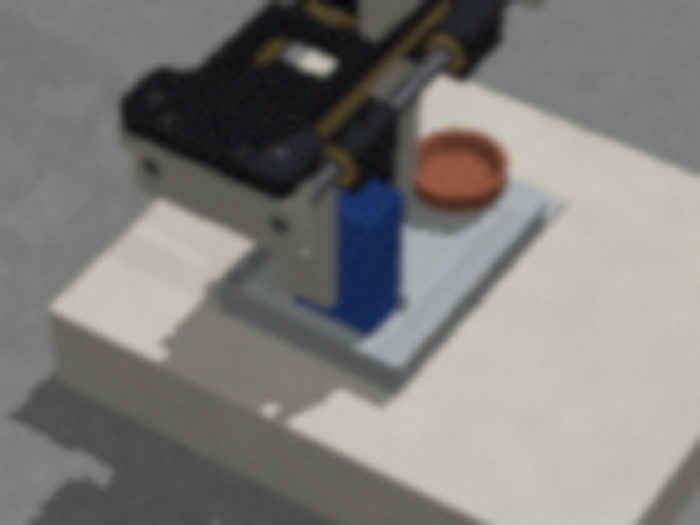

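Released at 41.5 mm with no force left. Now I'll raise straight up.

Request:
step_arm([
  [[0, 0, -0.006, 0, 0, 0], [0, 0, -0.016, 0, 0, 0], [0, 0, -0.03, 0, 0, 0], [0, 0, -0.05, 0, 0, 0], [0, 0, -0.08, 0, 0, 0], [0, 0, -0.12, 0, 0, 0], [0, 0, -0.16, 0, 0, 0], [0, 0, -0.2, 0, 0, 0], [0, 0, -0.23, 0, 0, 0], [0, 0, -0.24, 0, 0, 0]],
])

```text
time: 16.73
eef_pos: [0.5046, 0.1281, 0.1944]
ee_rot: [[1.0, 0.03, 0.004], [0.03, -1.0, 0.002], [0.004, -0.001, -1.0]]
force: [0.7, 0.0, -0.6]
gripper_width: 0.042
```

```bash
python3 -c "
from mv import *
from h import *
rel([.505,.13,.071],.03)
L=models((.5257,.1705,.03),(.6,-1,.03),(.6,-1),(.6014,.0138))
s=camera('scene');overlay(s,L,180,30,400,230,3,'pics/s11.png')
t=camera('top');crop(t,100,150,320,330,3,'pics/t11.png')
w=camera('wrist');cv2.imwrite('pics/w11.png',w['color'][:,:,::-1])
"
```

```text
pos [0.5046 0.1281 0.1944] F [ 0.71  0.04 -0.56] w 0.042 t 16.7333
rel [0.0001, -0.0033, 0.2468] [-0.0019, -0.0047, 0.0006]
```

View pics/s11.png

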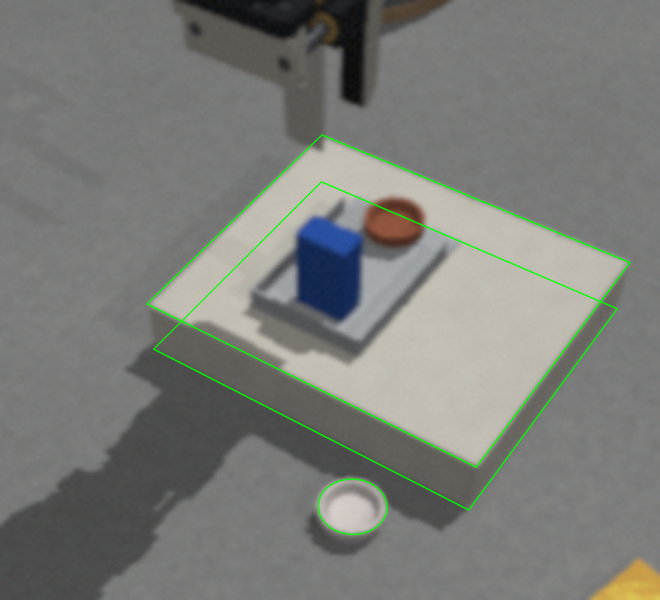

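View pics/w11.png

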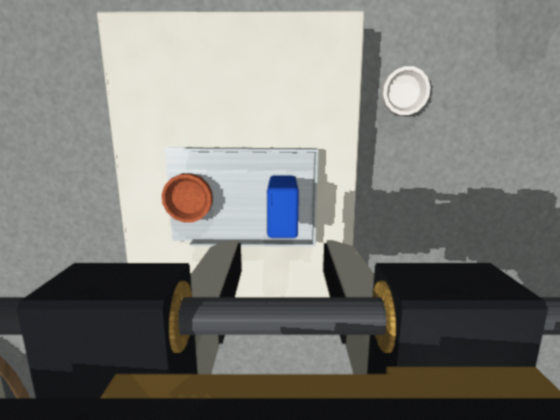

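The scoop lies flat inside the slab's top. The red dish is upright in it (wrist view (187,198)), and the white dish still matches its starting outline. I'll hand in the job.

```bash
python3 -c "
from rig import *
print(close_job(), state()['time'])"
```

```text
the job is handed in; nothing more can be done
the job is handed in; nothing more can be done
```

The terracotta dish is upright in the scoop, and the scoop is resting level on top of the slab, released. I handed the job in at about 17 s of the 45 s allowed.

I took the scoop by its blue grip and pushed the dish straight against the slab's near side until the scoop slid under it. I then backed off about 10 mm, lifted it clear, set it down on the slab, opened the fingers partway and raised the gripper straight up.

**Last checks:**
- **Scoop:** after release the scene and wrist views show it flat and well inside the slab's edges.
- **Terracotta dish:** it stands upright near the scoop's front lip. Its outer edge is about level with the lip, and its foot rests fully on the floor. The gripper never came near it.
- **White dish:** in the final scene view it still matches its starting outline.
- **Robot:** the gripper was well clear of everything and read under 1 N. Readings taken between moves never exceeded about 10 N.

No check failed. The arm blocked the top camera during the push, so the scooping was followed with the scene camera only. I saved a final top view but did not look at it.

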